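Pack the sample case and hold its lid half open

TASK

Pack the amber jar and the plaster stamp upright into the empty front compartment of the wooden sample case, side by side and both flat on its floor, setting them down gently rather than dropping them. Then bring the lid forward from where it leans open and finish while holding it steady at 45 degrees above closed, so that I can screw a stay to it: it would fall shut by itself, so finish with it still in the gripper and never let it drop nearly shut. Do not knock over the jar or stamp, and leave the other things where they are.

Things in the scene. Friction and masses are not known exactly. Their poses are not given: they have to be found in the camera images.
- case: Open plywood tray fixed to the bench, 158 (x) by 150 (y) by 50 mm high, walls and floor 5 mm. Origin: centre of its underside. Its +x points to the hinge side, -x to its front; y runs along the hinge. A divider along y at x = 0 (4 mm thick, 30 mm above the floor) parts the full rear from the empty front compartment. Its yaw is 73 to 107 degrees: hinge to the robot's left.
- front_slot (a point): Centre of the floor of the empty front compartment, 5 mm above the bench; axes as the case's. Inside 72 mm (x) by 140 mm (y): jar and stamp fit side by side along y with 16 mm to spare in all, and with 5 mm either side in x. Outer walls rise 45 mm above this floor.
- lid (a joint): Opening angle of the wooden lid, rad: 0 shut, 0.785 = 45 degrees, 1.95 leaning back on its stop (the start). Below about 1.2 the lid (about 0.5 kg, free hinge, no spring) falls shut unless held. A shell 158 by 150 mm, 45 mm deep, open below; shut, it stands on the tray's rim.
- lid_hinge (a point): Point on the hinge axis, mid-length: at the case's x = +79 mm, y = 0, 50 mm above the bench; fixed. The axis runs along the case's y.
- lid_rail (a point): Middle of the lid's rail: a round dark steel bar 12 mm thick along the case's y, 98 mm clear between its two posts, 40 mm off the lid's front face. Lid shut, it lies 198 mm in the case's -x from the hinge point and 22 mm above it; it turns with the lid about the hinge axis (up, then over to +x). Being round it can turn in the fingers.
- jar: Amber jar: body 62 mm across and 48 mm high, on top a white cap 34 mm across and 34 mm tall (82 mm in all) to grip it by. Stands upright, about 0.3 kg. Origin: centre of its underside.
- stamp: Cream plaster stamp: block 62 by 62 mm and 48 mm high, on top a dark wooden handle 50 mm long (its x), 22 mm wide (its y) and 34 mm tall (82 mm in all). Stands upright on its block, about 0.3 kg. Origin: centre of its underside.
- tub: Bystander: green tub with a white lid, 62 mm across, 46 mm high, loose in the case's rear compartment. Origin: centre of its underside.
- tile_block: Bystander: terracotta block 60 by 60 by 40 mm, loose in the case's rear compartment. Origin: centre of its underside.
- tape: Bystander: tan tape roll lying flat on the bench, 90 mm across, 25 mm high. Origin: centre of its underside.
- figure: Bystander: terracotta figure 115 mm high, base 80 mm across. Origin: centre of its underside.
Mind the look-alikes: they are no part of the job. Leave any pink look-alike of the jar alone. What is shaped like the stamp but purple or turquoise is not meant.

How it is judged:
By the outcome, as a careful person would: the job done as asked, in the order asked, and still so for the second after the job is handed in, while the arm keeps its last pose, push and grip.
It also fails if it takes over 72 s, if anything falls off the work surface, if the arm or the gripper's body presses on something with over 40 N, if the wrist force passes 120 N, or if a joint passes its speed limit or range.

ROBOT

A 6-joint arm with a two-finger parallel gripper is mounted at the origin on the work surface. World frame = base frame: x ahead of the robot, y to its left, z up, the work surface at z = 0. Lengths are in m, angles in rad, forces in N, time in s.
With the tool pointing down it reaches from about 0.275 to 0.825 m from the base axis. Payload 5.2 kg.
Tool frame: the origin (TCP) lies midway between the tips of the shut fingers; the grasp point (between the pads) lies arm.pinch_z behind it (arm.pinch_z is the distance from the TCP to the grasp point, in m); y points along the fingers, x is the direction in which the jaws open and shut, and the axes are right-handed (so a half turn about y gives the same grasp; the last joint's range is limited). The gripper opens to 93 mm and grips with 3 to 60 N. Pads are 15 mm wide; open, the fingers measure 128 mm over their backs; the gripper's body (75 mm by 188 mm) begins 65 mm behind the grasp point.
Start: joints at [-1.366, 0.259, 1.535, -0, 1.348, -0.203], TCP at [0.218, -0.505, 0.219] pointing down, gripper open.
Joint ranges: [-3.14, 3.14], [-0.91, 2.08], [0.19, 2.58], [-1.22, 4.36], [0.22, 2.71], [-3.12, 3.12]. Speed limits (rad/s): [2.57, 2.57, 3.14, 3.14, 3.14, 3.14].

INTERFACE

Orientations are given as a unit quaternion [w, x, y, z].
In Python, from bench import monitor, imaging, workorder, look_for, trace, arm gives the robot as it stands. The module is installed in compiled form; this text tells all that it offers.
- The arm moves only by the shell command python3 -m creep 'ROWS' [FORCE]. ROWS is JSON, a list that holds one entry, the list of rows, each a list of 5 numbers: the shift along the world's x, y, z in mm, then the turn about the world's z in rad, then the finger opening in mm, from 0 to 93. A call has 1 to 5 rows; each row shifts and turns the pose as measured when the row begins; what a row does not reach is not made up. A row lasts 1/8 s, in which the tool goes at most 62.5 mm and 10.7 degrees, less where a joint would pass 70% of its speed; a pose out of reach is approached as far as the arm can. A call is refused whole if a number of a shift passes 62.5 or a number of a turn 0.188, either way. A call with a gripper value outside its range is refused whole. The fingers move at their own pace and stop on an object; FORCE is the grip in N (left out, the last holds). Time passes only in rows, so rows that do not move let the fingers close. It gives the time, the measured TCP pose, the force and the opening at its end, in the units of the state.
- monitor.observe(): the state, without advancing time (a new reading comes with each control period).
- imaging.get_image(name): name is "side" or "top" or "wrist"; returns (picture, depth): 420x560x3 uint8, red, green, blue; 420x560 float32, m along the optical axis (not along the pixel's ray), 0 where there is no reading.
- imaging.calibration(name): a dict with "K" (3x3 intrinsics, pixels), "R" (3x3) and "t" (3): a world point X has camera coordinates R X + t. Camera axes: x right, y down, z forward; pixel columns grow to the right and rows downward; lengths in m; the calibration is good to about 2 mm. A picture is of the moment at which its call begins: read the wrist's pose just before it. calibration takes no time and is no camera call; for the wrist camera it gives the pose at the moment of the call.
- workorder.job_done(): hands the job in, once; it reports no verdict.
Trained networks look in the newest picture that a camera, given by its name, has taken for a name from the list of things; names that differ only in an ending like _2 or _b are one class to them, and where a whole thing is asked for, a point or a joint stands for the part that bears it (a point fixed in the world has none). Each returns a list of dicts, best first, with "confidence" (0 to 1); they miss things now and then, are a little off and sometimes report something else, mostly with a low value. They report only what shows in the picture. A call takes as long as a camera call. They do not tell look-alikes from the thing itself.
- look_for(camera, thing): "pixel" ([row, column] in pixels, amid what is visible of it).
- trace(camera, thing): "region" (420x560 bool, what is visible of it) and "pixel" ([row, column] in pixels, amid what is visible of it).
The state is a dict: "time": time; "joint_positions": joint angles; "qvel": joint speeds; "joint_efforts": joint torques, N m; "position": TCP position; "eef_rot": TCP orientation; "ft_force": force on the tool from outside, world axes, zero at the start; "wrist_torque": the same for the moment, N m; "gripper_width": finger opening in m.
Only numpy, scipy, OpenCV 4.12 (cv2) and the standard library are available. Lean on these libraries where they do the work, as an engineer would, in place of code of your own. Each camera call takes 0.05 s, during which the arm holds its last target.

## Working session

There is one attempt and no reset: what is moved stays moved. The work goes in short steps, Python scripts to look and compute and a shell command to move; the robot and the scene stay as the last step left them, time stands still between calls to the robot, and variables do not carry over. Pictures are saved under pics/ and viewed, and the job is handed in when it is done.

```bash
mkdir -p pics; ls; cat > h.py <<'E'
import numpy as np, cv2
from bench import monitor, imaging, workorder, look_for, trace, arm
def snap(n,f):
    p,d=imaging.get_image(n); cv2.imwrite('pics/'+f,p[:,:,::-1]); return p,d
def w(n,px,d,c=None):
    c=c or imaging.calibration(n); px=np.atleast_2d(px); r,q=px[:,0],px[:,1]
    K=c['K']; x=np.stack([(q-K[0,2])/K[0,0]*d,(r-K[1,2])/K[1,1]*d,d],-1)
    return (x-c['t'])@np.array(c['R'])
E
python3 - <<'E'
from h import *
print(monitor.observe()); print(arm.pinch_z, [a for a in dir(arm) if a[0]!='_'])
for n in ['top','side']: 
    snap(n,n+'0.png'); c=imaging.calibration(n); print(n,c)
E
```

```text
pics
{'time': 0.0, 'joint_positions': array([-1.36582614e+00,  2.59318899e-01,  1.53609739e+00, -3.04818407e-06,
        1.34803442e+00, -2.02753788e-01]), 'qvel': array([-0.00148371,  0.00060843, -0.00026421,  0.00010092,  0.00045687,
       -0.00063417]), 'joint_efforts': array([-3.69678273e-04, -4.37307394e+01, -2.84002894e+01,  7.20402435e-02,
        4.11072944e-02, -1.60593718e-04]), 'position': array([ 0.21801202, -0.50432592,  0.21782497]), 'eef_rot': array([ 0.59133556, -0.59040905,  0.38888499, -0.38795345]), 'ft_force': array([-0.07422388,  1.40261409, -1.02325005]), 'wrist_torque': array([ 0.04340288, -0.03007781,  0.00073937]), 'gripper_width': 0.09270744248863125}
0.0188 ['Unreachable', 'pinch_z']
top {'K': array([[524.19480986,   0.        , 263.731039  ],
       [  0.        , 524.19480986, 204.01734656],
       [  0.        ,   0.        ,   1.        ]]), 'R': array([[-0.02106639, -0.999539  ,  0.02186321],
       [-0.99898103,  0.02017153, -0.04037344],
       [ 0.03991382, -0.02269145, -0.99894544]]), 't': array([0.04550041, 0.49001901, 1.39179294])}
side {'K': array([[477.45968911,   0.        , 282.59168964],
       [  0.        , 477.45968911, 212.53230582],
       [  0.        ,   0.        ,   1.        ]]), 'R': array([[-0.96393763, -0.26588014,  0.011489  ],
       [-0.21011065,  0.73383224, -0.64602148],
       [ 0.16333328, -0.62513838, -0.76323276]]), 't': array([0.49124516, 0.12065355, 1.3339364 ])}
```

View images.

View pics/top0.png

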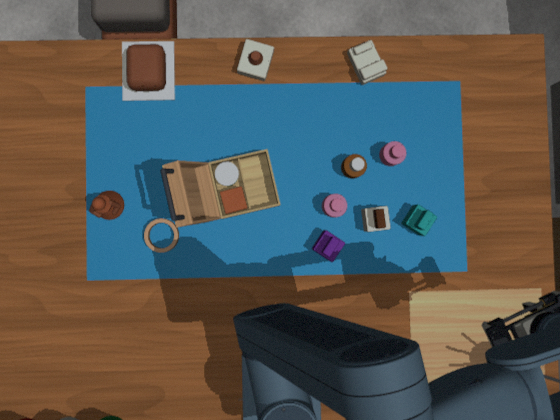

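View pics/side0.png

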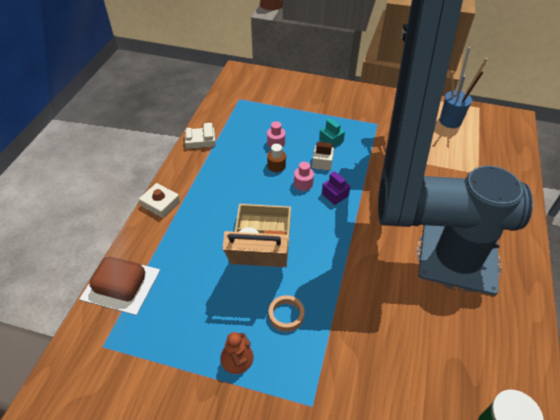

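Top view: amber jar at about (165,355), stamp (218,377), pink decoys at (205,335) and (153,394), purple (246,328), turquoise (219,421). The case is around (185,240), front compartment at (180,260), lid leaning left.

```bash
python3 - <<'E'
from h import *
p,d=snap('top','top1.png'); c=imaging.calibration('top')
np.savez('pics/top.npz',p=p,d=d)
for th in ['jar','stamp','case','lid','tub','tile_block']:
    for r in trace('top',th)[:5]:
        m=r['region']; rc=np.argwhere(m); dd=d[m]; ok=dd>0
        X=w('top',rc[ok],dd[ok],c)
        if th in('jar','stamp','tub','tile_block'):
            zt=np.percentile(X[:,2],95); T=X[X[:,2]>zt-.012]
            rect=cv2.minAreaRect((T[:,:2]*1000).astype(np.float32))
            B=X[X[:,2]<0.055]; rb=cv2.minAreaRect((X[:,:2]*1000).astype(np.float32))
            print(th,round(r['confidence'],2),r['pixel'],'top',T.mean(0).round(4),rect,'all',rb,X[:,2].max().round(3))
        else: print(th,round(r['confidence'],2),r['pixel'],X.min(0),X.max(0))
E
python3 - <<'E'
import cv2,numpy as np
p=cv2.imread('pics/top1.png')
cv2.imwrite('pics/crop1.png',cv2.resize(p[130:270,140:450],None,fx=2.55,fy=2.55,interpolation=cv2.INTER_CUBIC))
E
```

```text
jar 0.9 [166.2, 354.1] top [ 0.5849 -0.2034  0.0805] ((585.8980102539062, -204.29476928710938), (32.01229476928711, 31.456552505493164), 1.1707106828689575) all ((584.267333984375, -202.43951416015625), (58.300140380859375, 58.10926055908203), 0.7057738304138184) 0.088
jar 0.8 [154.6, 392.5] top [ 0.6167 -0.3081  0.0807] ((616.1778564453125, -308.25384521484375), (31.91846466064453, 31.95946502685547), 42.2120246887207) all ((616.3099365234375, -306.9462585449219), (61.00940704345703, 58.16141891479492), 21.85995101928711) 0.088
jar 0.69 [202.2, 334.3] top [ 0.482  -0.149   0.0813] ((481.8197021484375, -148.75384521484375), (32.93490219116211, 30.779447555541992), 89.48185729980469) all ((482.4731750488281, -147.825439453125), (57.36491394042969, 59.981407165527344), 42.20332717895508) 0.089
jar 0.64 [192.1, 190.2] top [0.5088 0.2548 0.2292] ((508.310302734375, 252.5184783935547), (118.96945190429688, 17.43958282470703), 12.141399383544922) all ((517.079345703125, 230.7283477783203), (158.0858612060547, 133.40682983398438), 12.041484832763672) 0.236
stamp 0.82 [218.8, 375.0] top [ 0.
[... 1323 characters left out ...]
3419481 -0.00602465 -0.00722779] [0.63042284 0.31245397 0.23616957]
lid 0.9 [195.8, 191.0] [ 0.43419481  0.15004097 -0.00722779] [0.61240321 0.31245397 0.23616957]
tub 0.79 [172.9, 226.3] top [0.5701 0.132  0.0501] ((569.9427490234375, 132.22271728515625), (59.69477844238281, 59.347896575927734), 22.72964096069336) all ((569.9427490234375, 132.22271728515625), (59.69477844238281, 59.347896575927734), 22.72964096069336) 0.059
tile_block 0.82 [202.3, 230.6] top [0.5012 0.1162 0.0441] ((501.78240966796875, 116.31584167480469), (60.29359436035156, 59.88347625732422), 13.822723388671875) all ((502.247802734375, 116.38020324707031), (66.77806091308594, 65.65556335449219), 13.631230354309082) 0.055
```

View pics/crop1.png

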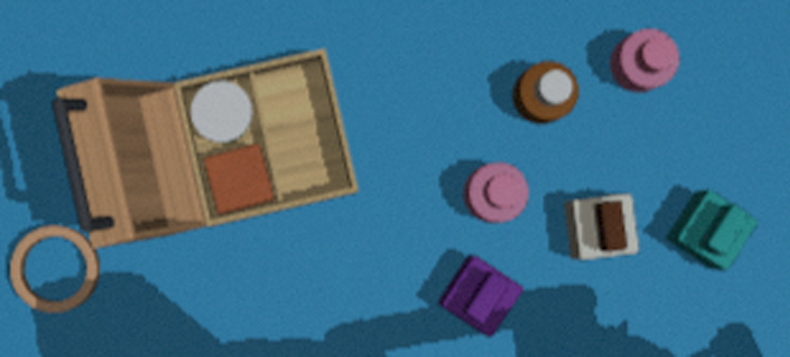

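```bash
python3 - <<'E'
from h import *
z=np.load('pics/top.npz'); d=z['d']; c=imaging.calibration('top')
rr,cc=np.mgrid[120:250,205:290]; px=np.stack([rr.ravel(),cc.ravel()],-1); dd=d[px[:,0],px[:,1]]
X=w('top',px[dd>0],dd[dd>0],c)
X=X[(X[:,2]>.043)&(X[:,2]<.058)]
# fit: maximize rim occupancy of U-shape, params (cx,cy,yaw)
from scipy.optimize import minimize
def loc(P,cx,cy,a):
    e=np.array([np.cos(a),np.sin(a)]); f=np.array([-e[1],e[0]]); q=P[:,:2]-[cx,cy]; return q@e,q@f
def cost(p):
    x,y=loc(X,*p)
    m=(x<30)
    # distance to rim centreline: front x=-.0765, sides y=+-.0725
    dist=np.minimum(np.abs(x+.0765),np.minimum(abs(y-.0725),abs(y+.0725)))
    return np.minimum(dist,.006).sum()
best=None
for a in np.radians(np.arange(96,108,1)):
  for cx in np.arange(.51,.56,.004):
    for cy in np.arange(.05,.12,.004):
      v=cost((cx,cy,a))
      if best is None or v<best[0]: best=(v,(cx,cy,a))
r=minimize(cost,best[1],method='Nelder-Mead',options=dict(xatol=1e-5,fatol=1e-6))
print(r.x,np.degrees(r.x[2]),r.fun/len(X),len(X))
x,y=loc(X,*r.x); 
for s in (x[abs(y)<.06],): print(np.histogram(s,bins=np.arange(-.09,.1,.005)))
print(np.histogram(y[x<.07],bins=np.arange(-.09,.091,.005))[0])
cx,cy,a=r.x; e=np.array([np.cos(a),np.sin(a)]);f=np.array([-e[1],e[0]])
print('slot', np.array([cx,cy])-.038*e, 'hinge',np.array([cx,cy])+.079*e)
# rail
p=z['p']; rr,cc=np.mgrid[140:235,155:190]; px=np.stack([rr.ravel(),cc.ravel()],-1); dd=d[px[:,0],px[:,1]]
R=w('top',px[dd>0],dd[dd>0],c); R=R[R[:,2]>.15]; x,y=loc(R,*r.x)
b=np.abs(y)<.04
h,ex=np.histogram(x[b],bins=np.arange(.08,.28,.01)); 
for i in range(len(h)):
    s=b&(x>=ex[i])&(x<ex[i+1]); print(ex[i].round(3),h[i],R[s,2].mean().round(3) if h[i] else '')
th=1.95
# lid rel hinge: shut (-.198,.022) rotated
u=-.198*np.cos(th)+.022*np.sin(th); v=.198*np.sin(th)+.022*np.cos(th)
print('rail pred x,z', .079+u,.05+v, ' atan' )
E
```

```text
[0.54290337 0.08723561 1.7757126 ] 101.74083779880856 0.004982579518735089 1721
(array([ 0,  0, 72, 22,  0,  0,  0,  0,  0,  0,  0,  0,  0,  0,  0,  0,  0,
        0,  0, 26, 51, 57, 63, 72, 62, 63, 69, 62, 65, 59, 59, 24, 26, 89,
       90, 85, 82]), array([-9.00000000e-02, -8.50000000e-02, -8.00000000e-02, -7.50000000e-02,
       -7.00000000e-02, -6.50000000e-02, -6.00000000e-02, -5.50000000e-02,
       -5.00000000e-02, -4.50000000e-02, -4.00000000e-02, -3.50000000e-02,
       -3.00000000e-02, -2.50000000e-02, -2.00000000e-02, -1.50000000e-02,
       -1.00000000e-02, -5.00000000e-03,  8.32667268e-17,  5.00000000e-03,
        1.00000000e-02,  1.50000000e-02,  2.00000000e-02,  2.50000000e-02,
        3.00000000e-02,  3.50000000e-02,  4.00000000e-02,  4.50000000e-02,
        5.00000000e-02,  5.50000000e-02,  6.00000000e-02,  6.50000000e-02,
        7.00000000e-02,  7.50000000e-02,  8.00000000e-02,  8.50000000e-02,
        9.00000000e-02,  9.50000000e-02]))
[  0   0   2 116  13  25  38  42  45  46  50  52  50  46  38  35  23   5
   3  29  32  33  34  30  34  37  31  33  26  34  28   6 109   2   0   0]
slot [0.5506358  0.05003064] hinge [0.52682804 0.16458277]
0.08 0 
0.09 0 
0.1 0 
0.11 0 
0.12 0 
0.13 73 0.194
0.14 147 0.193
0.15 138 0.189
0.16 214 0.199
0.17 147 0.221
0.18 0 
0.19 0 
0.2 0 
0.21 0 
0.22 0 
0.23 0 
0.24 0 
0.25 0 
0.26 0 
rail pred x,z 0.17273291833763993 0.2257900452810378  atan
```

```bash
python3 -m creep '[[[45,38,0,-0.05,60],[45,38,0,-0.05,60],[45,38,0,-0.05,60],[45,38,0,-0.05,60],[45,38,0,0,60]]]' 25
```

```text
time: 1.08
position: [0.4456, -0.3131, 0.2187]
eef_rot: [-0.545, 0.546, -0.449, 0.451]
ft_force: [-0.0, -1.1, -0.4]
gripper_width: 0.06
```

```bash
cat > s.py <<'E'
import sys
from h import *
from scipy.spatial.transform import Rotation as Ro
s=monitor.observe(); q=s['eef_rot']; R=Ro.from_quat([q[1],q[2],q[3],q[0]]).as_matrix()
a=np.degrees(np.arctan2(R[1,0],R[0,0])); p=s['position']*1000
a=(a+90)%180-90
print('t %.2f'%s['time'],'pos',p.round(1),'jaw %.2f'%a,'F',s['ft_force'].round(1),'w %.1f'%(s['gripper_width']*1000),'q',s['joint_positions'].round(2))
if len(sys.argv)>3:
    t=np.array([float(v) for v in sys.argv[1:4]]); print('delta',(t-p).round(1), 'turn %.3f'%np.radians(float(sys.argv[4])-a) if len(sys.argv)>4 else '')
E
python3 -m creep '[[[47,37,-20,0,60],[46,37,-30,0,60],[46,36,-30,0,60],[0,0,0,0,60]]]'; python3 s.py 585 -203.5 52 -78.26
```

```text
time: 1.58
position: [0.5827, -0.2033, 0.1424]
eef_rot: [-0.546, 0.547, -0.446, 0.451]
ft_force: [-0.3, 0.1, 0.0]
gripper_width: 0.0599
t 1.57 pos [ 582.7 -203.3  142.4] jaw -78.75 F [-0.3  0.1  0. ] w 59.9 q [-0.51  0.43  1.48 -0.    1.23  0.86]
delta [  2.3  -0.2 -90.4] turn 0.009
```

```bash
python3 -m creep '[[[2,0,-40,0.008,60],[0,0,-30,0,60],[0,0,-12,0,60],[0,0,-5,0,60],[0,0,0,0,60]]]'; python3 s.py 585 -203.5 52 -78.26; python3 -c "
from h import *
snap('wrist','w1.png')"
```

```text
time: 2.2
position: [0.5853, -0.2072, 0.0576]
eef_rot: [-0.548, 0.549, -0.442, 0.451]
ft_force: [-0.4, 0.5, 0.2]
gripper_width: 0.0601
t 2.20 pos [ 585.3 -207.2   57.6] jaw -78.30 F [-0.4  0.5  0.2] w 60.1 q [-0.52  0.52  1.56 -0.    1.05  0.85]
delta [-0.3  3.7 -5.6] turn 0.001
```

View pics/w1.png

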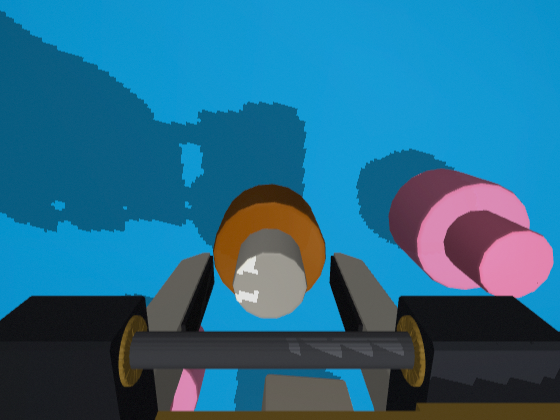

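```bash
python3 -c "
from h import *
p,d=imaging.get_image('wrist');c=imaging.calibration('wrist')
rr,cc=np.mgrid[200:330,215:330];px=np.stack([rr.ravel(),cc.ravel()],-1);dd=d[px[:,0],px[:,1]];X=w('wrist',px[dd>0],dd[dd>0],c)
T=X[(X[:,2]>.076)&(X[:,2]<.088)];print(cv2.minEnclosingCircle((T[:,:2]*1000).astype(np.float32)),cv2.minAreaRect((T[:,:2]*1000).astype(np.float32)),len(T),T[:,2].mean())
"; python3 s.py
```

```text
((588.199462890625, -206.04876708984375), 17.064651489257812) ((588.3277587890625, -206.19053649902344), (33.154884338378906, 33.41551971435547), 63.71832275390625) 4189 0.08274937312473336
t 2.30 pos [ 585.8 -207.3   58.2] jaw -78.29 F [ 0.6 -1.1 -0.4] w 60.0 q [-0.52  0.52  1.56 -0.    1.05  0.85]
```

```bash
python3 -m creep '[[[3,1,-5,0,50],[0,0,0,0,34],[0,0,0,0,20],[0,0,0,0,20],[0,0,0,0,20]]]' 25; python3 s.py
```

```text
time: 2.92
position: [0.5898, -0.2063, 0.0546]
eef_rot: [-0.548, 0.549, -0.44, 0.452]
ft_force: [-0.0, 0.4, -0.4]
gripper_width: 0.0335
t 2.92 pos [ 589.8 -206.3   54.6] jaw -78.27 F [-0.   0.4 -0.4] w 33.5 q [-0.51  0.53  1.56 -0.    1.04  0.86]
```

```bash
python3 -m creep '[[[0,0,30,0,20],[0,0,40,0,20],[-5,40,40,0,20],[-10,50,20,0,20],[-10,50,0,0,20]]]' 30; python3 s.py; python3 -c "
from h import *
snap('wrist','w2.png')"
```

```text
time: 3.55
position: [0.5622, -0.0659, 0.1843]
eef_rot: [-0.546, 0.548, -0.444, 0.452]
ft_force: [0.2, 0.9, -3.4]
gripper_width: 0.0332
t 3.55 pos [562.2 -65.9 184.3] jaw -78.66 F [ 0.2  0.9 -3.4] w 33.2 q [-0.31  0.31  1.55 -0.01  1.27  1.06]
```

View pics/w2.png

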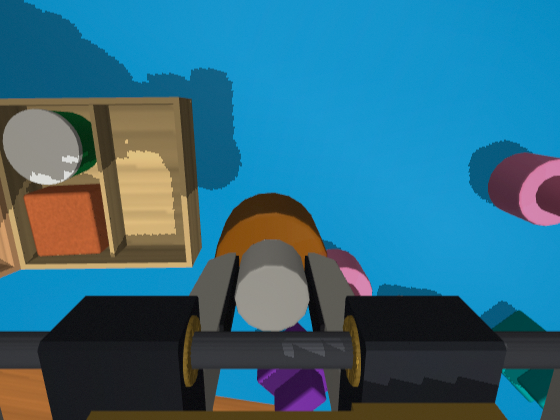

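```bash
cat > fitcase.py <<'E'
from h import *
from scipy.optimize import minimize
p,d=imaging.get_image('wrist');c=imaging.calibration('wrist')
rr,cc=np.mgrid[80:285,0:206];px=np.stack([rr.ravel(),cc.ravel()],-1);dd=d[px[:,0],px[:,1]];X=w('wrist',px[dd>0],dd[dd>0],c)
print('zmed hist',np.histogram(X[:,2],bins=np.arange(-.01,.07,.004)))
X=X[(X[:,2]>.044)&(X[:,2]<.056)]
def loc(P,cx,cy,a):
    e=np.array([np.cos(a),np.sin(a)]); f=np.array([-e[1],e[0]]); q=P[:,:2]-[cx,cy]; return q@e,q@f
def cost(p):
    x,y=loc(X,*p)
    dist=np.minimum(np.abs(x+.0765),np.minimum(abs(y-.0725),abs(y+.0725)))
    return np.minimum(dist,.006).sum()
b=min(((cost((.543+i,.087+j,np.radians(k))),(.543+i,.087+j,np.radians(k))) for i in np.arange(-.01,.011,.002) for j in np.arange(-.01,.011,.002) for k in np.arange(99.7,104,.5)),key=lambda v:v[0])
r=minimize(cost,b[1],method='Nelder-Mead',options=dict(xatol=1e-5,fatol=1e-6)).x
x,y=loc(X,*r); m=(x<-.02)
print(r,np.degrees(r[2])); print('y edges',np.histogram(y[m&(x>-.06)],bins=np.arange(-.08,.081,.0025))[0],'x',np.histogram(x[m&(abs(y)<.06)],bins=np.arange(-.085,-.06,.001)))
e=np.array([np.cos(r[2]),np.sin(r[2])]);f=np.array([-e[1],e[0]])
s=r[:2]-.038*e; print('slot',s,'y-36',s-.036*f,'y+36',s+.036*f)
E
python3 fitcase.py; python3 s.py; python3 -c "
from h import *
p,d=imaging.get_image('wrist');c=imaging.calibration('wrist')
rr,cc=np.mgrid[230:340,225:325];px=np.stack([rr.ravel(),cc.ravel()],-1);dd=d[px[:,0],px[:,1]];X=w('wrist',px[dd>0],dd[dd>0],c)
zt=np.percentile(X[:,2],90);T=X[(X[:,2]>zt-.005)];print(zt,cv2.minEnclosingCircle((T[:,:2]*1000).astype(np.float32)),len(T),X[:,2].max())
"
```

```text
zmed hist (array([   0,    1, 6403, 8666, 2180,  577,  626,  731,  814,  986, 1166,
       1762, 1164, 4753, 3640, 7947,  358,   60,   56]), array([-0.01 , -0.006, -0.002,  0.002,  0.006,  0.01 ,  0.014,  0.018,
        0.022,  0.026,  0.03 ,  0.034,  0.038,  0.042,  0.046,  0.05 ,
        0.054,  0.058,  0.062,  0.066]))
[0.54578686 0.08164098 1.77208418] 101.5329443229126
y edges [  0   0 124 197   0   0   0   0   0   0   0   0   0   0   0   0   0   0
   0   0   0   0   0   0   0   0   0   0   0   0   0   0   0   0   0   0
   0   0   0   0   0   0   0   0   0   0   0   0   0   0   0   0   0   0
   0   0   0   0   0  20 191 101   8   0] x (array([  0,   0,   0,   0,   0,   2, 232, 184, 175, 142, 160,  96,   4,
         0,   0,   0,   0,   0,   0,   0,   0,   0,   0,   0,   0]), array([-0.085, -0.084, -0.083, -0.082, -0.081, -0.08 , -0.079, -0.078,
       -0.077, -0.076, -0.075, -0.074, -0.073, -0.072, -0.071, -0.07 ,
       -0.069, -0.068, -0.067, -0.066, -0.065, -0.064, -0.063, -0.062,
       -0.061, -0.06 ]))
slot [0.55338425 0.0444082 ] y-36 [0.58865741 0.05160573] y+36 [0.51811109 0.03721067]
t 3.65 pos [560.  -61.7 182.9] jaw -78.36 F [-0.1 -0.3 -3.3] w 33.5 q [-0.31  0.31  1.56 -0.    1.27  1.06]
0.23265011303553074 ((571.7341918945312, -62.046051025390625), 23.183353424072266) 1279 0.2842151156036252
```

```bash
sed -i "s/^p,d=imaging.*/c=imaging.calibration('wrist');p,d=imaging.get_image('wrist')/" fitcase.py; python3 -m creep '[[[0,0,0,0,20]]]'; python3 fitcase.py;python3 s.py
```

```text
time: 3.82
position: [0.5607, -0.0645, 0.1823]
eef_rot: [-0.547, 0.55, -0.444, 0.449]
ft_force: [0.4, -0.1, -3.9]
gripper_width: 0.0337
zmed hist (array([   0,    0, 4551, 7525, 6064,  626,  651,  728,  852,  987, 1107,
       1874, 1145, 2999, 3493, 8823,  439,   45,   37]), array([-0.01 , -0.006, -0.002,  0.002,  0.006,  0.01 ,  0.014,  0.018,
        0.022,  0.026,  0.03 ,  0.034,  0.038,  0.042,  0.046,  0.05 ,
        0.054,  0.058,  0.062,  0.066]))
[0.54585619 0.08460688 1.77058738] 101.44718419220841
y edges [  0   0 136 160  53   0   0   0   0   0   0   0   0   0   0   0   0   0
   0   0   0   0   0   0   0   0   0   0   0   0   0   0   0   0   0   0
   0   0   0   0   0   0   0   0   0   0   0   0   0   0   0   0   0   0
   0   0   0   0   0  12 218 105  33   0] x (array([  0,   0,   0,   0,   0,   0, 220, 227, 163, 153, 166, 122,   9,
         0,   0,   0,   0,   0,   0,   0,   0,   0,   0,   0,   0]), array([-0.085, -0.084, -0.083, -0.082, -0.081, -0.08 , -0.079, -0.078,
       -0.077, -0.076, -0.075, -0.074, -0.073, -0.072, -0.071, -0.07 ,
       -0.069, -0.068, -0.067, -0.066, -0.065, -0.064, -0.063, -0.062,
       -0.061, -0.06 ]))
slot [0.55339785 0.04736277] y-36 [0.58868174 0.05450749] y+36 [0.51811396 0.04021805]
t 3.88 pos [560.6 -64.5 182.2] jaw -78.40 F [-0.6 -0.  -3.4] w 33.6 q [-0.31  0.31  1.56 -0.01  1.27  1.06]
```

```bash
python3 -m creep '[[[15,50,-5,0,20],[10,45,-10,0,20],[4,24,-10,0,20],[0,0,0,0,20]]]'; python3 s.py 590 54.5 60 -78.4
```

```text
time: 4.38
position: [0.5918, 0.0514, 0.1544]
eef_rot: [-0.544, 0.548, -0.448, 0.451]
ft_force: [0.5, -0.8, -3.9]
gripper_width: 0.0339
t 4.38 pos [591.8  51.4 154.4] jaw -78.92 F [ 0.5 -0.8 -3.9] w 33.9 q [-0.1   0.39  1.52 -0.01  1.24  1.28]
delta [ -1.8   3.1 -94.4] turn 0.009
```

```bash
python3 -m creep '[[[-2,3,-20,0.009,20],[0,0,-15,0,20],[0,0,0,0,20],[0,0,0,0,20]]]'; python3 s.py 590 54.5 60 -78.4; python3 -c "
from h import *
snap('wrist','w3.png')"
```

```text
time: 4.88
position: [0.5914, 0.0491, 0.1187]
eef_rot: [-0.544, 0.549, -0.446, 0.451]
ft_force: [-0.4, -0.5, -3.7]
gripper_width: 0.0335
t 4.88 pos [591.4  49.1 118.7] jaw -78.68 F [-0.4 -0.5 -3.7] w 33.5 q [-0.1   0.42  1.56 -0.01  1.16  1.28]
delta [ -1.4   5.4 -58.7] turn 0.005
```

View pics/w3.png

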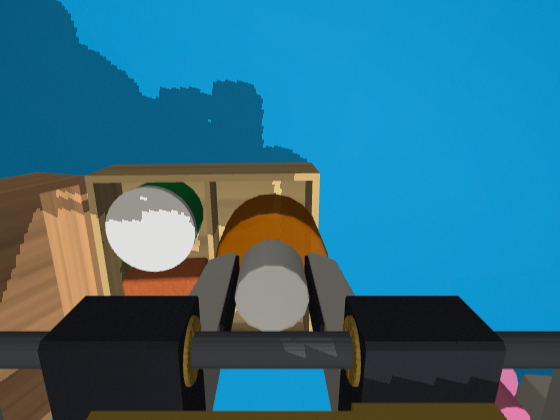

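```bash
python3 -m creep '[[[-1.5,5.5,0,0.004,20],[0,0,0,0,20],[0,0,0,0,20]]]'; python3 s.py 590 54.5 60 -78.4
```

```text
time: 5.3
position: [0.5907, 0.0548, 0.1203]
eef_rot: [-0.546, 0.55, -0.444, 0.45]
ft_force: [-0.1, 0.9, -4.4]
gripper_width: 0.0335
t 5.30 pos [590.7  54.8 120.3] jaw -78.44 F [-0.1  0.9 -4.4] w 33.5 q [-0.09  0.41  1.56 -0.01  1.16  1.28]
delta [ -0.7  -0.3 -60.3] turn 0.001
```

```bash
python3 -m creep '[[[0,0,-10,0,20],[0,0,-10,0,20],[0,0,0,0,20]]]'; python3 s.py 590 54.5 60 -78.4; python3 -c "
from h import *
c=imaging.calibration('wrist')
p,d=snap('wrist','w4.png')
np.savez('pics/w4.npz',p=p,d=d,**c)"
```

```text
time: 5.68
position: [0.5903, 0.055, 0.0986]
eef_rot: [-0.546, 0.55, -0.444, 0.45]
ft_force: [-0.1, 1.0, -2.5]
gripper_width: 0.0332
t 5.67 pos [590.3  55.   98.6] jaw -78.42 F [-0.1  1.  -2.5] w 33.2 q [-0.09  0.44  1.59 -0.01  1.11  1.28]
delta [ -0.3  -0.5 -38.6] turn 0.000
```

View pics/w4.png

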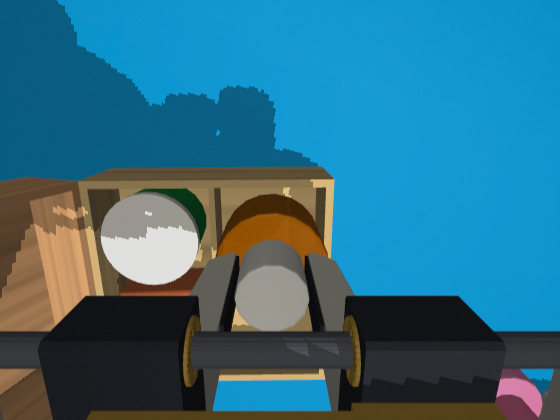

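```bash
python3 -m creep '[[[0,0,-10,0,20],[0,0,-10,0,20],[0,0,-8,0,20],[0,0,0,0,20]]]'; python3 s.py 590 54.5 60 -78.4
```

```text
time: 6.22
position: [0.5905, 0.0549, 0.0688]
eef_rot: [-0.546, 0.55, -0.444, 0.45]
ft_force: [0.1, 0.8, -3.3]
gripper_width: 0.0333
t 6.22 pos [590.5  54.9  68.8] jaw -78.42 F [ 0.1  0.8 -3.3] w 33.3 q [-0.09  0.47  1.62 -0.01  1.05  1.29]
delta [-0.5 -0.4 -8.8] turn 0.000
```

```bash
python3 -m creep '[[[0,0,-3,0,20],[0,0,-3,0,20],[0,0,-1,0,20],[0,0,0,0,20]]]'; python3 s.py 590 54.5 60 -78.4
```

```text
time: 6.72
position: [0.5911, 0.0548, 0.0619]
eef_rot: [-0.546, 0.55, -0.443, 0.451]
ft_force: [-0.0, -0.2, -3.7]
gripper_width: 0.0333
t 6.72 pos [591.1  54.8  61.9] jaw -78.42 F [-0.  -0.2 -3.7] w 33.3 q [-0.09  0.48  1.63 -0.01  1.03  1.29]
delta [-1.1 -0.3 -1.9] turn 0.000
```

```bash
python3 -m creep '[[[-0.5,0,-1,0,20],[0,0,-1,0,20],[0,0,0,0,20]]]'; python3 s.py 590 54.5 60 -78.4;  python3 -m creep '[[[0,0,-0.7,0,20],[0,0,0,0,20]]]'; python3 s.py
```

```text
time: 7.1
position: [0.5908, 0.0548, 0.0602]
eef_rot: [-0.546, 0.55, -0.443, 0.451]
ft_force: [0.1, 0.0, -3.0]
gripper_width: 0.0338
t 7.10 pos [590.8  54.8  60.2] jaw -78.42 F [ 0.1  0.  -3. ] w 33.8 q [-0.09  0.48  1.63 -0.01  1.03  1.29]
delta [-0.8 -0.3 -0.2] turn 0.000
time: 7.35
position: [0.591, 0.0548, 0.0601]
eef_rot: [-0.546, 0.549, -0.443, 0.451]
ft_force: [0.1, 0.8, -3.0]
gripper_width: 0.0336
t 7.35 pos [591.   54.8  60.1] jaw -78.42 F [ 0.1  0.8 -3. ] w 33.6 q [-0.09  0.48  1.63 -0.01  1.03  1.29]
```

```bash
python3 -m creep '[[[0,0,-1,0,20],[0,0,0,0,20]]]'; python3 s.py;  python3 -m creep '[[[0,0,-1,0,20],[0,0,0,0,20]]]'; python3 s.py
```

```text
time: 7.6
position: [0.5911, 0.0548, 0.06]
eef_rot: [-0.546, 0.549, -0.443, 0.451]
ft_force: [-0.1, -0.3, -3.3]
gripper_width: 0.0336
t 7.60 pos [591.1  54.8  60. ] jaw -78.41 F [-0.1 -0.3 -3.3] w 33.6 q [-0.09  0.48  1.63 -0.01  1.03  1.29]
time: 7.85
position: [0.5912, 0.0548, 0.06]
eef_rot: [-0.547, 0.549, -0.443, 0.451]
ft_force: [-1.7, -0.3, -2.2]
gripper_width: 0.0336
t 7.85 pos [591.2  54.8  60. ] jaw -78.41 F [-1.7 -0.3 -2.2] w 33.6 q [-0.09  0.48  1.63 -0.01  1.03  1.29]
```

```bash
python3 -m creep '[[[0,0,-2,0,20],[0,0,0,0,20]]]'; python3 s.py;  python3 -m creep '[[[0,0,-2,0,20]]]'; python3 s.py
```

```text
time: 8.1
position: [0.5914, 0.0547, 0.0601]
eef_rot: [-0.547, 0.549, -0.442, 0.452]
ft_force: [-0.5, -0.6, -4.0]
gripper_width: 0.0333
t 8.10 pos [591.4  54.7  60.1] jaw -78.40 F [-0.5 -0.6 -4. ] w 33.3 q [-0.09  0.48  1.63 -0.01  1.02  1.29]
time: 8.22
position: [0.5917, 0.0545, 0.0598]
eef_rot: [-0.547, 0.549, -0.442, 0.452]
ft_force: [-7.7, -0.9, 24.1]
gripper_width: 0.0337
t 8.22 pos [591.7  54.5  59.8] jaw -78.39 F [-7.7 -0.9 24.1] w 33.7 q [-0.09  0.48  1.63 -0.01  1.02  1.29]
```

```bash
python3 -m creep '[[[0,0,0,0,36],[0,0,0,0,42],[0,0,0,0,52],[0,0,0,0,52]]]'; python3 s.py
```

```text
time: 8.72
position: [0.5929, 0.0544, 0.0594]
eef_rot: [-0.547, 0.549, -0.441, 0.453]
ft_force: [0.2, -0.5, -1.0]
gripper_width: 0.0512
t 8.72 pos [592.9  54.4  59.4] jaw -78.41 F [ 0.2 -0.5 -1. ] w 51.2 q [-0.09  0.48  1.63 -0.01  1.02  1.29]
```

```bash
python3 -m creep '[[[0,0,15,0,52],[0,0,30,0,52],[0,0,40,0,52],[-10,-40,30,0,52],[-25,-60,0,0,60]]]'; python3 s.py 450 -261.5 150 -84.1; python3 -c "
from h import *
snap('top','top2.png')"
```

```text
time: 9.35
position: [0.559, -0.0438, 0.1813]
eef_rot: [-0.549, 0.55, -0.438, 0.452]
ft_force: [0.3, -1.4, -1.0]
gripper_width: 0.0576
t 9.35 pos [559.  -43.8 181.3] jaw -78.01 F [ 0.3 -1.4 -1. ] w 57.6 q [-0.27  0.3   1.58 -0.01  1.25  1.09]
delta [-109.  -217.7  -31.3] turn -0.106
```

View pics/top2.png

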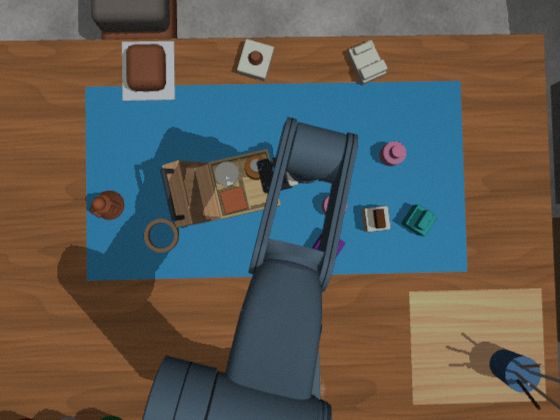

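```bash
python3 -m creep '[[[-28,-55,0,-0.03,60],[-28,-55,0,-0.03,60],[-27,-55,0,-0.03,60],[-27,-50,-20,-0.015,60],[0,0,0,0,60]]]'; python3 s.py 448 -261 150 -84.1
```

```text
time: 10.02
position: [0.4452, -0.2679, 0.1653]
eef_rot: [-0.52, 0.525, -0.466, 0.485]
ft_force: [0.2, -0.2, 0.4]
gripper_width: 0.06
t 10.03 pos [ 445.2 -267.9  165.3] jaw -84.64 F [ 0.2 -0.2  0.4] w 60.0 q [-0.75  0.23  1.71 -0.01  1.17  0.73]
delta [  2.8   6.9 -15.3] turn 0.009
```

```bash
python3 -m creep '[[[0,0,-20,0,60],[0,0,0,0,60]]]'; python3 s.py 448 -261 150 -84.1; cat > st.py <<'E'
from h import *
c=imaging.calibration('wrist'); p,d=snap('wrist','w5.png')
rr,cc=np.mgrid[150:345,180:360];px=np.stack([rr.ravel(),cc.ravel()],-1);dd=d[px[:,0],px[:,1]];X=w('wrist',px[dd>0],dd[dd>0],c)
T=X[(X[:,2]>.072)&(X[:,2]<.088)];print(cv2.minAreaRect((T[:,:2]*1000).astype(np.float32)),T.mean(0))
T=X[(X[:,2]>.043)&(X[:,2]<.053)];print(cv2.minAreaRect((T[:,:2]*1000).astype(np.float32)),T.mean(0))
E
python3 st.py
```

```text
time: 10.28
position: [0.446, -0.2679, 0.1469]
eef_rot: [-0.52, 0.525, -0.466, 0.487]
ft_force: [-1.1, 0.9, -0.3]
gripper_width: 0.0598
t 10.28 pos [ 446.  -267.9  146.9] jaw -84.75 F [-1.1  0.9 -0.3] w 59.8 q [-0.75  0.25  1.73 -0.01  1.13  0.73]
delta [2.  6.9 3.1] turn 0.011
((447.09320068359375, -260.41571044921875), (49.512577056884766, 21.868885040283203), 5.391424179077148) [ 0.44893187 -0.26046603  0.08253524]
((449.5162658691406, -285.69573974609375), (61.73960494995117, 112.5799560546875), 6.034956455230713) [ 0.45001383 -0.26438857  0.04876438]
```

View pics/w5.png

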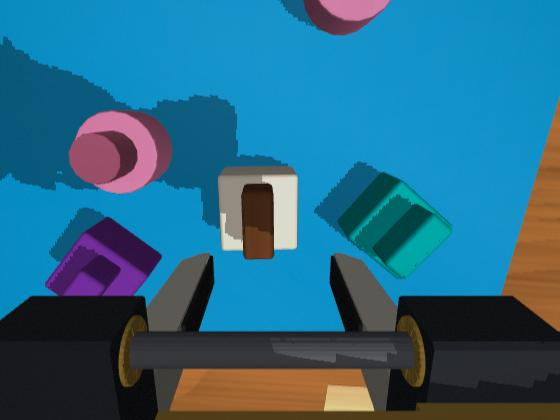

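```bash
python3 -m creep '[[[1.5,7,-20,0.005,60],[0,0,-25,0,60],[0,0,-20,0,60],[0,0,-12,0,60],[0,0,0,0,60]]]'; python3 s.py 447.5 -260.7 54.5 -84.3; python3 st.py
```

```text
time: 10.95
position: [0.4547, -0.26, 0.0761]
eef_rot: [-0.523, 0.527, -0.458, 0.488]
ft_force: [-0.1, 0.5, 0.6]
gripper_width: 0.06
t 10.95 pos [ 454.7 -260.    76.1] jaw -84.06 F [-0.1  0.5  0.6] w 60.0 q [-0.73  0.33  1.82 -0.01  0.95  0.74]
delta [ -7.2  -0.7 -21.6] turn -0.004
((459.92559814453125, -262.135009765625), (64.45818328857422, 66.49455261230469), 45.78026580810547) [ 0.45122549 -0.25948541  0.08249612]
((447.1113586425781, -260.5947265625), (61.88467788696289, 62.285888671875), 5.8198561668396) [ 0.45198618 -0.25929264  0.04878584]
```

```bash
python3 -m creep '[[[-7,-0.5,-5,-0.004,60],[0,0,-7,0,60],[0,0,-5,0,60],[0,0,0,0,60]]]'; python3 s.py 447.5 -260.7 54.5 -84.3
```

```text
time: 11.5
position: [0.4484, -0.2618, 0.0604]
eef_rot: [-0.522, 0.526, -0.458, 0.491]
ft_force: [-0.3, 1.0, -0.4]
gripper_width: 0.06
t 11.50 pos [ 448.4 -261.8   60.4] jaw -84.33 F [-0.3  1.  -0.4] w 60.0 q [-0.74  0.34  1.85 -0.01  0.9   0.74]
delta [-0.9  1.1 -5.9] turn 0.001
```

```bash
python3 -m creep '[[[-1,1,-5,0,60],[0,0,0,0,40],[0,0,0,0,15],[0,0,0,0,10],[0,0,0,0,10]]]' 30; python3 s.py; python3 -m creep '[[[0,0,0,0,10]]]'; python3 s.py 447.5 -260.7 54.5 -84.3
```

```text
time: 12.12
position: [0.4476, -0.261, 0.0552]
eef_rot: [-0.522, 0.526, -0.457, 0.491]
ft_force: [-0.1, 0.2, 0.1]
gripper_width: 0.0242
t 12.12 pos [ 447.6 -261.    55.2] jaw -84.34 F [-0.1  0.2  0.1] w 24.2 q [-0.74  0.35  1.86 -0.01  0.88  0.74]
time: 12.25
position: [0.4476, -0.2605, 0.0554]
eef_rot: [-0.522, 0.526, -0.458, 0.491]
ft_force: [-0.6, 2.3, 2.6]
gripper_width: 0.0221
t 12.25 pos [ 447.6 -260.5   55.4] jaw -84.35 F [-0.6  2.3  2.6] w 22.1 q [-0.74  0.35  1.86 -0.01  0.89  0.74]
delta [-0.1 -0.2 -0.9] turn 0.001
```

```bash
python3 -m creep '[[[0,0,20,0,10],[0,0,35,0,10],[0,0,40,0,10],[0,0,30,0,10],[0,0,0,0,10]]]'; python3 s.py 518.5 40.3 170 -78.5
```

```text
time: 12.88
position: [0.4446, -0.2582, 0.18]
eef_rot: [-0.522, 0.526, -0.461, 0.488]
ft_force: [-0.5, -0.3, -4.8]
gripper_width: 0.0219
t 12.88 pos [ 444.6 -258.2  180. ] jaw -84.32 F [-0.5 -0.3 -4.8] w 21.9 q [-0.74  0.2   1.71 -0.01  1.19  0.73]
delta [ 73.9 298.5 -10. ] turn 0.102
```

```bash
python3 -m creep '[[[15,55,0,0.02,10],[15,55,0,0.02,10],[15,55,0,0.02,10],[13,50,0,0.02,10],[0,0,0,0,10]]]'; python3 s.py 518.5 40.3 170 -78.5
```

```text
time: 13.5
position: [0.4985, -0.0369, 0.1696]
eef_rot: [-0.539, 0.545, -0.444, 0.463]
ft_force: [0.3, -1.0, -3.8]
gripper_width: 0.0215
t 13.50 pos [498.5 -36.9 169.6] jaw -79.82 F [ 0.3 -1.  -3.8] w 21.5 q [-0.28  0.2   1.74 -0.02  1.18  1.12]
delta [20.  77.2  0.4] turn 0.023
```

Look at the case with the jar before placing.

```bash
python3 -m creep '[[[0,0,10,0.02,10],[0,0,0,0,10],[0,0,0,0,10]]]'; python3 s.py 518.5 40.3 170 -78.5; python3 - <<'E'
from h import *
c=imaging.calibration('wrist'); p,d=snap('wrist','w6.png'); np.savez('pics/w6.npz',p=p,d=d,**c)
E
```

```text
time: 13.88
position: [0.4969, -0.0388, 0.1776]
eef_rot: [-0.543, 0.551, -0.44, 0.456]
ft_force: [0.4, -0.3, -3.0]
gripper_width: 0.0217
t 13.88 pos [496.9 -38.8 177.6] jaw -78.69 F [ 0.4 -0.3 -3. ] w 21.7 q [-0.29  0.19  1.73 -0.02  1.2   1.09]
delta [21.6 79.1 -7.6] turn 0.003
```

View pics/w6.png

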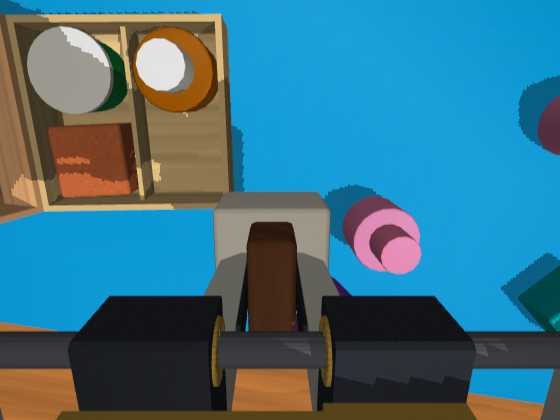

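Jar stands upright in the far half of the front compartment (cap at (66,163)); free half around (160,185); stamp held straight.

```bash
python3 - <<'E'
from h import *
from scipy.optimize import minimize
Z=np.load('pics/w6.npz'); d=Z['d']; c={k:Z[k] for k in 'KRt'}
rr,cc=np.mgrid[0:225,0:240];px=np.stack([rr.ravel(),cc.ravel()],-1);dd=d[px[:,0],px[:,1]];X0=w('wrist',px[dd>0],dd[dd>0],c)
X=X0[(X0[:,2]>.044)&(X0[:,2]<.053)]
def loc(P,cx,cy,a):
    e=np.array([np.cos(a),np.sin(a)]); f=np.array([-e[1],e[0]]); q=P[:,:2]-[cx,cy]; return q@e,q@f
def cost(p):
    x,y=loc(X,*p); return np.minimum(np.minimum(np.abs(x+.0765),np.minimum(abs(y-.0725),abs(y+.0725))),.006).sum()
b=min(((cost((.543+i,.087+j,np.radians(k))),(.543+i,.087+j,np.radians(k))) for i in np.arange(-.01,.011,.002) for j in np.arange(-.01,.011,.002) for k in np.arange(99.7,104,.5)),key=lambda v:v[0])
r=minimize(cost,b[1],method='Nelder-Mead',options=dict(xatol=1e-5,fatol=1e-6)).x
print(r,np.degrees(r[2]))
e=np.array([np.cos(r[2]),np.sin(r[2])]);f=np.array([-e[1],e[0]]);s=r[:2]-.038*e; print('slot',s,s+.036*f)
T=X0[(X0[:,2]>.083)&(X0[:,2]<.092)]; T=T[T[:,1]<r[1]]
cc_,rad=cv2.minEnclosingCircle((T[:,:2]*1000).astype(np.float32)); print('cap',cc_,rad,loc(np.array([cc_])/1000,*r))
x,y=loc(X0,*r)
# block held
rr,cc=np.mgrid[190:260,205:340];px=np.stack([rr.ravel(),cc.ravel()],-1);dd=d[px[:,0],px[:,1]];X=w('wrist',px[dd>0],dd[dd>0],c)
X=X[(X[:,2]>.16)&(X[:,2]<.19)];print('blocktop',X[:,2].mean(),cv2.minAreaRect((X[:,:2]*1000).astype(np.float32)),X[:,:2].max(0))
E
```

```text
[0.54501184 0.08504125 1.77417019] 101.652464138617
slot [0.55268688 0.0478244 ] [0.51742881 0.04055331]
cap (588.1888427734375, 52.5954475402832) 16.85955238342285 (array([-0.04049779]), array([-0.03573392]))
blocktop 0.17134989088566782 ((512.545166015625, -36.729530334472656), (29.024585723876953, 62.021968841552734), 11.29507064819336) [ 0.53181423 -0.00443662]
```

```bash
python3 -m creep '[[[8,30,-8,0,10],[8,30,-10,0,10],[5,19,-8,0,10],[0,0,0,0,10],[0,0,0,0,10]]]'; python3 s.py 517.8 40.5 60.4 -78.4
```

```text
time: 14.55
position: [0.5193, 0.0371, 0.1515]
eef_rot: [-0.541, 0.549, -0.441, 0.46]
ft_force: [-0.1, 0.1, -3.4]
gripper_width: 0.0216
t 14.55 pos [519.3  37.1 151.5] jaw -79.17 F [-0.1  0.1 -3.4] w 21.6 q [-0.13  0.26  1.71 -0.03  1.16  1.27]
delta [ -1.5   3.4 -91.1] turn 0.013
```

```bash
python3 -m creep '[[[-2,3.5,-12,0.013,10],[0,0,-10,0,10],[0,0,-8,0,10],[0,0,0,0,10],[0,0,0,0,10]]]'; python3 s.py 517.8 40.5 60.4 -78.4
```

```text
time: 15.18
position: [0.5168, 0.0385, 0.1195]
eef_rot: [-0.543, 0.551, -0.438, 0.457]
ft_force: [0.2, -0.7, -3.7]
gripper_width: 0.0217
t 15.18 pos [516.8  38.5 119.5] jaw -78.55 F [ 0.2 -0.7 -3.7] w 21.7 q [-0.12  0.29  1.76 -0.03  1.08  1.26]
delta [  1.    2.  -59.1] turn 0.003
```

```bash
python3 -m creep '[[[1,2.5,-8,0.003,10],[0,0,0,0,10],[0,0,0,0,10]]]'; python3 s.py 517.8 40.5 60.4 -78.4; python3 -c "
from h import *
snap('wrist','w7.png');snap('side','s7.png')"
```

```text
time: 15.55
position: [0.5184, 0.0413, 0.1114]
eef_rot: [-0.544, 0.552, -0.437, 0.456]
ft_force: [0.4, -0.1, -4.0]
gripper_width: 0.0217
t 15.55 pos [518.4  41.3 111.4] jaw -78.35 F [ 0.4 -0.1 -4. ] w 21.7 q [-0.12  0.3   1.77 -0.03  1.06  1.26]
delta [ -0.6  -0.8 -51. ] turn -0.001
```

View pics/w7.png

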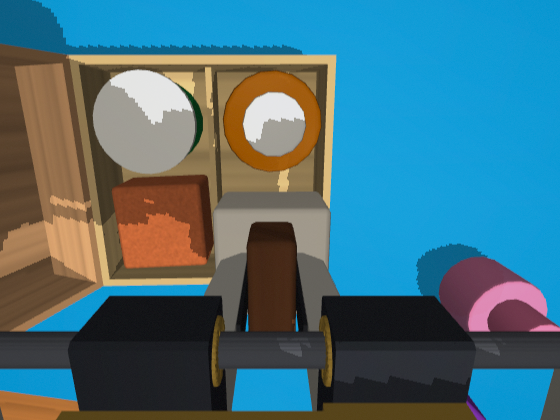

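```bash
python3 -m creep '[[[-0.5,-0.5,-8,0,10],[0,0,-8,0,10],[0,0,0,0,10]]]'; python3 s.py 517.8 40.5 60.4 -78.4
```

```text
time: 16.02
position: [0.5176, 0.0407, 0.0942]
eef_rot: [-0.544, 0.552, -0.437, 0.456]
ft_force: [-0.4, 0.0, -2.6]
gripper_width: 0.0215
t 16.02 pos [517.6  40.7  94.2] jaw -78.36 F [-0.4  0.  -2.6] w 21.5 q [-0.12  0.32  1.79 -0.03  1.02  1.26]
delta [  0.2  -0.2 -33.8] turn -0.001
```

```bash
python3 -m creep '[[[0,0,-8,0,10],[0,0,-8,0,10],[0,0,-5,0,10],[0,0,0,0,10]]]'; python3 s.py 517.8 40.5 60.4 -78.4
```

```text
time: 16.52
position: [0.5174, 0.0407, 0.0714]
eef_rot: [-0.544, 0.552, -0.437, 0.456]
ft_force: [-1.1, 1.2, -3.7]
gripper_width: 0.0218
t 16.52 pos [517.4  40.7  71.4] jaw -78.36 F [-1.1  1.2 -3.7] w 21.8 q [-0.12  0.35  1.81 -0.03  0.97  1.26]
delta [  0.4  -0.2 -11. ] turn -0.001
```

```bash
python3 -m creep '[[[0,0,-4,0,10],[0,0,-3,0,10],[0,0,-2,0,10],[0,0,0,0,10]]]'; python3 s.py 517.8 40.5 60.4 -78.4
```

```text
time: 17.02
position: [0.5179, 0.0406, 0.0622]
eef_rot: [-0.544, 0.552, -0.437, 0.456]
ft_force: [-0.4, 0.2, -3.5]
gripper_width: 0.022
t 17.02 pos [517.9  40.6  62.2] jaw -78.36 F [-0.4  0.2 -3.5] w 22.0 q [-0.12  0.36  1.82 -0.03  0.94  1.26]
delta [-0.1 -0.1 -1.8] turn -0.001
```

```bash
python3 -m creep '[[[0,0,-1.5,0,10]]]'; python3 -m creep '[[[0,0,-1.5,0,10]]]';  python3 s.py 517.8 40.5 60.4 -78.4
```

```text
time: 17.15
position: [0.5181, 0.0404, 0.0616]
eef_rot: [-0.544, 0.552, -0.437, 0.457]
ft_force: [-5.8, -0.7, 14.2]
gripper_width: 0.0219
time: 17.27
position: [0.5182, 0.0403, 0.0616]
eef_rot: [-0.545, 0.552, -0.436, 0.457]
ft_force: [-6.7, -0.1, 13.3]
gripper_width: 0.0217
t 17.27 pos [518.2  40.3  61.6] jaw -78.34 F [-6.7 -0.1 13.3] w 21.7 q [-0.12  0.36  1.82 -0.03  0.94  1.26]
delta [-0.4  0.2 -1.2] turn -0.001
```

```bash
python3 -m creep '[[[0,0,-1,0,24],[0,0,0,0,28],[0,0,0,0,36],[0,0,0,0,45]]]' 10; python3 s.py; python3 -m creep '[[[0,0,10,0,45],[0,0,25,0,45],[0,0,40,0,50],[0,0,40,0,50],[0,0,0,0,50]]]' ; python3 s.py; python3 -c "
from h import *
snap('wrist','w8.png')"
```

```text
time: 17.77
position: [0.52, 0.0401, 0.0621]
eef_rot: [-0.545, 0.551, -0.435, 0.458]
ft_force: [-0.5, 0.4, -0.0]
gripper_width: 0.0417
t 17.77 pos [520.   40.1  62.1] jaw -78.34 F [-0.5  0.4 -0. ] w 41.7 q [-0.12  0.36  1.82 -0.03  0.94  1.26]
time: 18.4
position: [0.5197, 0.0403, 0.1826]
eef_rot: [-0.546, 0.551, -0.435, 0.458]
ft_force: [-0.0, 0.7, -0.5]
gripper_width: 0.0501
t 18.40 pos [519.7  40.3 182.6] jaw -78.34 F [-0.   0.7 -0.5] w 50.1 q [-0.12  0.22  1.67 -0.03  1.22  1.26]
```

View pics/w8.png

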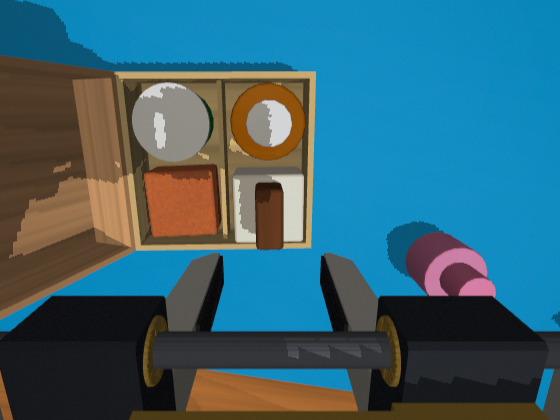

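```bash
python3 - <<'E'
from h import *
c=imaging.calibration('wrist'); p,d=imaging.get_image('wrist')
for n,(a,b,e,f) in dict(blockL=(185,235,237,250),blockR=(185,235,288,300),blockT=(177,181,240,300),handle=(190,240,262,278),jarbody=(90,95,255,280),cap=(115,135,260,280),tub=(110,140,160,190),tile=(190,220,165,200)).items():
    rr,cc=np.mgrid[a:b,e:f];px=np.stack([rr.ravel(),cc.ravel()],-1);dd=d[px[:,0],px[:,1]];X=w('wrist',px[dd>0],dd[dd>0],c);print(n,np.median(X,0).round(4),X[:,2].std().round(4))
E
python3 -m creep '[[[0,0,40,0,60],[0,0,40,0,70],[0,0,40,0,70],[0,40,10,0,70],[0,0,0,0,70]]]'; python3 s.py 510.6 254.1 290 -78.4
```

```text
blockL [0.5114 0.0596 0.0541] 0.0007
blockR [0.52   0.0167 0.0541] 0.0007
blockT [0.5425 0.0426 0.0541] 0.0007
handle [0.5208 0.039  0.0881] 0.0007
jarbody [0.6097 0.0586 0.054 ] 0.0007
cap [0.5867 0.0525 0.0881] 0.0007
tub [0.5702 0.1268 0.0521] 0.0008
tile [0.5031 0.1128 0.0461] 0.0007
time: 19.12
position: [0.5129, 0.0814, 0.3047]
eef_rot: [-0.541, 0.555, -0.442, 0.452]
ft_force: [-0.7, -0.5, -0.0]
gripper_width: 0.0701
t 19.12 pos [512.9  81.4 304.7] jaw -78.40 F [-0.7 -0.5 -0. ] w 70.1 q [-0.04  0.16  1.45 -0.02  1.53  1.33]
delta [ -2.3 172.7 -14.7] turn 0.000
```

Both sit flat and level (tops at 54 mm, 88 mm, same bias as the others). Now to the rail.

```bash
python3 -m creep '[[[0,45,0,0,70],[0,45,0,0,70],[0,45,0,0,70],[0,30,0,0,70],[0,0,0,0,70]]]'; python3 s.py 510.6 254.1 290 -78.4;python3 -m creep '[[[0,0,0,0,70]]]';  python3 s.py 510.6 254.1 290 -78.4; python3 - <<'E'
from h import *
c=imaging.calibration('wrist'); p,d=snap('wrist','w9.png'); np.savez('pics/w9.npz',p=p,d=d,**c)
E
```

```text
time: 19.75
position: [0.5106, 0.2464, 0.295]
eef_rot: [-0.535, 0.559, -0.446, 0.45]
ft_force: [-0.4, -0.9, 0.1]
gripper_width: 0.0699
t 19.75 pos [510.6 246.4 295. ] jaw -78.54 F [-0.4 -0.9  0.1] w 69.9 q [ 0.27  0.27  1.33 -0.02  1.56  1.64]
delta [-0.   7.7 -5. ] turn 0.002
time: 19.88
position: [0.5104, 0.2453, 0.2936]
eef_rot: [-0.534, 0.56, -0.446, 0.449]
ft_force: [0.7, -0.7, 0.3]
gripper_width: 0.07
t 19.88 pos [510.4 245.3 293.6] jaw -78.53 F [ 0.7 -0.7  0.3] w 70.0 q [ 0.27  0.27  1.34 -0.03  1.56  1.64]
delta [ 0.2  8.8 -3.6] turn 0.002
```

View pics/w9.png

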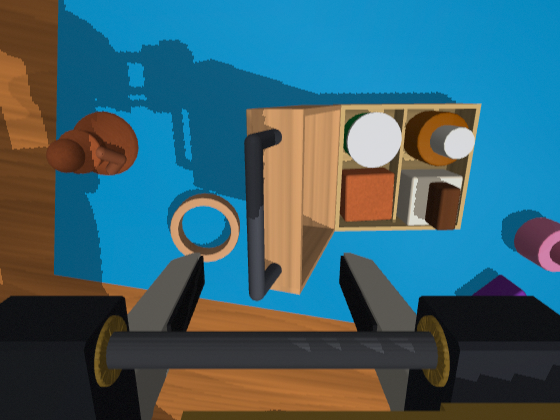

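```bash
python3 - <<'E'
from h import *
Z=np.load('pics/w9.npz'); d=Z['d'];p=Z['p']; c={k:Z[k] for k in 'KRt'}
rr,cc=np.mgrid[150:280,235:285];px=np.stack([rr.ravel(),cc.ravel()],-1);dd=d[px[:,0],px[:,1]];X=w('wrist',px[dd>0],dd[dd>0],c)
T=X[(X[:,2]>.205)&(X[:,2]<.25)]
print(len(T),T.min(0),T.max(0))
a=np.radians(101.6); e=np.array([np.cos(a),np.sin(a)]);f=np.array([-e[1],e[0]])
q=T[:,:2]-[.5453,.0849]; x,y=q@e,q@f
for lo in np.arange(-.07,.07,.02):
    m=(y>=lo)&(y<lo+.02)
    if m.sum()>20: print(lo.round(3),x[m].min().round(4),x[m].max().round(4),np.percentile(T[m,2],95).round(4))
E
```

```text
2332 [0.45890457 0.22791991 0.20500537] [0.56049335 0.26993399 0.23484475]
-0.05 0.1677 0.1792 0.2336
-0.03 0.1673 0.1792 0.2334
-0.01 0.1674 0.1791 0.2334
0.01 0.167 0.179 0.2335
0.03 0.1631 0.1789 0.2335
0.05 0.1575 0.1664 0.2154
```

```bash
python3 -m creep '[[[0,9.5,-12,0.002,60],[0,0,-12,0,50],[0,0,-12,0,50],[0,0,0,0,50],[0,0,0,0,50]]]'; python3 s.py 510.5 254.6 207 -78.4
```

```text
time: 20.55
position: [0.5104, 0.2523, 0.2541]
eef_rot: [-0.533, 0.561, -0.447, 0.45]
ft_force: [-0.2, -0.0, -0.4]
gripper_width: 0.0501
t 20.55 pos [510.4 252.3 254.1] jaw -78.65 F [-0.2 -0.  -0.4] w 50.1 q [ 0.28  0.3   1.4  -0.03  1.48  1.66]
delta [  0.1   2.3 -47.1] turn 0.004
```

```bash
python3 -m creep '[[[0.5,2,-8,0,50],[0,0,-10,0,50],[0,0,-5,0,50],[0,0,0,0,50]]]'; python3 s.py 510.5 254.6 207 -78.4
```

```text
time: 21.05
position: [0.5111, 0.2546, 0.23]
eef_rot: [-0.533, 0.56, -0.446, 0.45]
ft_force: [-0.3, -0.8, -0.2]
gripper_width: 0.0502
t 21.05 pos [511.1 254.6 230. ] jaw -78.65 F [-0.3 -0.8 -0.2] w 50.2 q [ 0.28  0.31  1.44 -0.03  1.42  1.66]
delta [ -0.6   0.  -23. ] turn 0.004
```

```bash
python3 -m creep '[[[-0.5,0,-8,0.004,50],[0,0,-8,0,50],[0,0,-6,0,50],[0,0,0,0,50]]]'; python3 s.py 510.5 254.6 207 -78.4; python3 -c "
from h import *
snap('wrist','w10.png')"
```

```text
time: 21.55
position: [0.5105, 0.2546, 0.2064]
eef_rot: [-0.534, 0.561, -0.445, 0.449]
ft_force: [0.2, -0.2, 0.3]
gripper_width: 0.0498
t 21.55 pos [510.5 254.6 206.4] jaw -78.40 F [ 0.2 -0.2  0.3] w 49.8 q [ 0.28  0.33  1.47 -0.03  1.37  1.66]
delta [0.  0.  0.6] turn -0.000
```

View pics/w10.png

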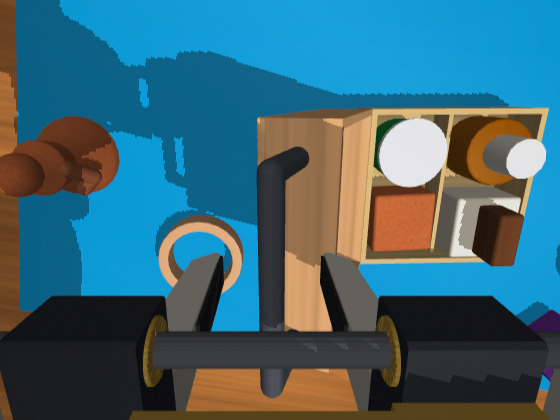

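Rail (col ~272) lies centred between the jaws. Close on it.

```bash
python3 -m creep '[[[0,0,0,0,30],[0,0,0,0,15],[0,0,0,0,5],[0,0,0,0,0],[0,0,0,0,0]]]' 45; python3 s.py; python3 -m creep '[[[0,0,0,0,0]]]'; python3 s.py
```

```text
time: 22.22
position: [0.5112, 0.2548, 0.2076]
eef_rot: [-0.535, 0.561, -0.445, 0.449]
ft_force: [0.2, 0.2, -0.4]
gripper_width: 0.0104
t 22.23 pos [511.2 254.8 207.6] jaw -78.40 F [ 0.2  0.2 -0.4] w 10.4 q [ 0.28  0.32  1.47 -0.03  1.37  1.66]
time: 22.35
position: [0.5112, 0.2549, 0.2076]
eef_rot: [-0.535, 0.561, -0.445, 0.449]
ft_force: [-0.4, 0.3, 0.1]
gripper_width: 0.0108
t 22.35 pos [511.2 254.9 207.6] jaw -78.40 F [-0.4  0.3  0.1] w 10.8 q [ 0.28  0.32  1.47 -0.03  1.37  1.66]
```

```bash
cat > arc.py <<'E'
import sys
from h import *
s=monitor.observe(); p=s['position']*1000; off=np.array([0.7,0.3,-18.8])
a=np.radians(101.6); e=np.array([np.cos(a),np.sin(a)]); H=np.array([529.4,162.3])
q=p-off; u=-(q[:2]-H)@e; v=q[2]-50; lat=(q[:2]-H)@np.array([-e[1],e[0]])
phi=np.degrees(np.arctan2(v,u)); print('pos',p.round(1),'lid deg %.2f'%(phi-6.34),'r %.1f'%np.hypot(u,v),'lat %.1f'%lat,'F',s['ft_force'].round(1),'w',(s['gripper_width']*1000).round(1),'t',s['time'])
st=float(sys.argv[1]) if len(sys.argv)>1 else 4
def pos(f): f=np.radians(f); return np.r_[H-199.2*np.cos(f)*e,50+199.2*np.sin(f)]+off
cur=p
for i in range(1,6):
    n=pos(phi-st*i); print((n-cur).round(1)); cur=n
E
python3 arc.py 3
```

```text
Traceback (most recent call last):
  File "arc.py", line 6, in <module>
    phi=np.degrees(np.arctan2(v,u)); print('pos',p.round(1),'lid deg %.2f'%(phi-6.34),'r %.1f'%np.hypot(u,v),'lat %.1f'%lat,'F',s['ft_force'].round(1),'w',(s['gripper_width']*1000).round(1),'t',s['time'])
                                                                                                                                                           ^^^^^^^^^^^^^^^^^^^^^^^^^^^^^^^
AttributeError: 'float' object has no attribute 'round'
```

```bash
sed -i "s/(s\['gripper_width'\]\*1000).round(1)/round(s['gripper_width']*1000,1)/" arc.py; python3 arc.py 3
```

```text
pos [511.2 254.9 207.6] lid deg 111.75 r 200.0 lat -0.1 F [-0.4  0.3  0.1] w 10.8 t 22.35
[ 1.9 -9.5  4. ]
[ 1.9 -9.4  4.2]
[ 2.  -9.6  3.7]
[ 2.  -9.7  3.2]
[ 2.  -9.9  2.6]
```

Model matches (111.75° vs 1.95 rad = 111.7°).

```bash
python3 -m creep '[[[1,-5,2.3,0,0],[2,-9.5,4.2,0,0],[2,-9.6,3.7,0,0],[2,-9.7,3.2,0,0]]]'; python3 arc.py 3
```

```text
time: 22.85
position: [0.5182, 0.2217, 0.2225]
eef_rot: [-0.537, 0.559, -0.446, 0.448]
ft_force: [-0.5, 3.3, 1.1]
gripper_width: 0.0108
pos [518.2 221.7 222.5] lid deg 101.16 r 200.6 lat -0.2 F [-0.5  3.3  1.1] w 10.8 t 22.85
[  1.9 -10.3   1.5]
[  2.  -10.    2.3]
[  2.1 -10.1   1.8]
[  2.1 -10.1   1.3]
[  2.1 -10.2   0.7]
```

```bash
python3 -m creep '[[[2,-10.2,2.3,0,0],[2,-10,2,0,0],[2,-10,1.8,0,0],[2,-10,1.2,0,0],[2,-10,0.7,0,0]]]'; python3 arc.py 3
```

```text
time: 23.48
position: [0.5293, 0.1672, 0.2322]
eef_rot: [-0.537, 0.559, -0.445, 0.448]
ft_force: [0.2, 3.2, -0.2]
gripper_width: 0.0106
pos [529.3 167.2 232.2] lid deg 84.98 r 201.1 lat -0.1 F [ 0.2  3.2 -0.2] w 10.6 t 23.475
[  2.  -10.3  -1.9]
[  2.1 -10.2  -0.6]
[  2.1 -10.2  -1.1]
[  2.1 -10.1  -1.7]
[  2.  -10.   -2.2]
```

```bash
python3 -m creep '[[[2.1,-10.2,-0.4,0,0],[2.1,-10.2,-0.8,0,0],[2.1,-10.2,-1.2,0,0],[2,-10.1,-1.7,0,0],[2,-10,-2.2,0,0]]]'; python3 arc.py 3
```

```text
time: 24.1
position: [0.5401, 0.1119, 0.2248]
eef_rot: [-0.536, 0.559, -0.445, 0.449]
ft_force: [1.4, 2.5, -0.9]
gripper_width: 0.011
pos [540.1 111.9 224.8] lid deg 68.72 r 200.4 lat 0.3 F [ 1.4  2.5 -0.9] w 11.0 t 24.1
[ 2.3 -9.4 -4.1]
[ 2.  -9.6 -3.5]
[ 1.9 -9.4 -4. ]
[ 1.9 -9.2 -4.5]
[ 1.8 -9.  -5. ]
```

```bash
python3 -m creep '[[[2,-9.7,-3,0,0],[2,-9.6,-3.5,0,0],[1.9,-9.4,-4,0,0],[0,0,0,0,0]]]'; python3 arc.py 3
```

```text
time: 24.6
position: [0.5464, 0.0798, 0.2125]
eef_rot: [-0.535, 0.56, -0.446, 0.449]
ft_force: [0.3, 0.4, 1.3]
gripper_width: 0.0107
pos [546.4  79.8 212.5] lid deg 58.70 r 200.0 lat 0.7 F [0.3 0.4 1.3] w 10.7 t 24.6
[ 2.5 -8.7 -5.3]
[ 1.8 -8.9 -5.1]
[ 1.8 -8.6 -5.6]
[ 1.7 -8.3 -6.1]
[ 1.6 -8.  -6.5]
```

```bash
python3 -m creep '[[[1.6,-8.9,-4.9,0,0],[1.6,-8.8,-5.1,0,0],[1.6,-8.6,-5.6,0,0],[0.8,-4.2,-2.9,0,0],[0,0,0,0,0]]]'; python3 arc.py 1; python3 -c "
from h import *
snap('side','s11.png');snap('top','t11.png');snap('wrist','w11.png')"; python3 arc.py 1
```

```text
time: 25.22
position: [0.5528, 0.0471, 0.1927]
eef_rot: [-0.535, 0.56, -0.446, 0.449]
ft_force: [0.9, 0.5, 0.3]
gripper_width: 0.0109
pos [552.8  47.1 192.7] lid deg 47.57 r 199.8 lat 1.0 F [0.9 0.5 0.3] w 10.9 t 25.225
[ 1.5 -2.2 -2.6]
[ 0.6 -2.7 -2.1]
[ 0.5 -2.7 -2.2]
[ 0.5 -2.6 -2.2]
[ 0.5 -2.6 -2.3]
pos [552.6  47.6 193.1] lid deg 47.76 r 199.8 lat 1.0 F [ 2.  -1.3  0.7] w 11.3 t 25.375
[ 1.5 -2.2 -2.6]
[ 0.6 -2.7 -2.1]
[ 0.5 -2.7 -2.2]
[ 0.5 -2.6 -2.2]
[ 0.5 -2.6 -2.3]
```

View pics/s11.png

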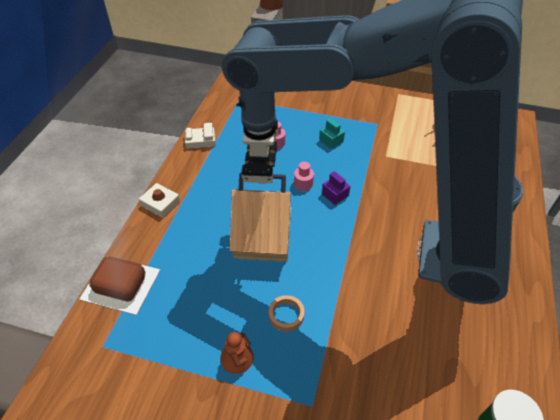

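View pics/w11.png

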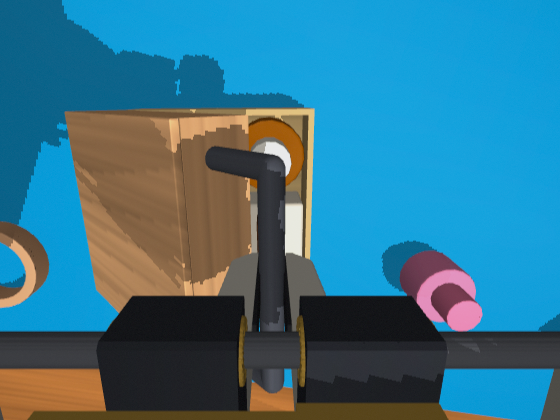

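The rail is in the fingers, jar and stamp still standing under the lid; about 47.7° now.

```bash
python3 -m creep '[[[0.6,-3.7,-2.9,0,0],[0.6,-3.5,-2.9,0,0],[0,0,0,0,0],[0,0,0,0,0]]]'; python3 arc.py 1; cat > ang.py <<'E'
from h import *
for n in ['wrist','top']:
    c=imaging.calibration(n); p,d=imaging.get_image(n)
    dd0=d.ravel(); rr,cc=np.mgrid[0:420,0:560]; px=np.stack([rr.ravel(),cc.ravel()],-1); k=dd0>0
    X=w(n,px[k],dd0[k],c); a=np.radians(101.6); e=np.array([np.cos(a),np.sin(a)]); f=np.array([-e[1],e[0]])
    q=X[:,:2]-[.5294,.1623]; u=-(q@e); l=q@f; v=X[:,2]-.05
    # lid top plane band: rotate by guess 45: t coordinate ~ .045, n coordinate .02-.15
    g=np.pi/4; N=u*np.cos(g)+v*np.sin(g); T=-u*np.sin(g)+v*np.cos(g)
    m=(abs(T-.045)<.012)&(N>.02)&(N<.14)&(abs(l)<.06)
    for _ in range(4):
        P=np.polyfit(N[m],T[m],1); m&=abs(T-np.polyval(P,N))<.003
    print(n,m.sum(),'lid angle',45+np.degrees(np.arctan(P[0])),'offset',P[1])
E
python3 ang.py
```

```text
time: 25.88
position: [0.5541, 0.0404, 0.1873]
eef_rot: [-0.536, 0.56, -0.445, 0.449]
ft_force: [1.0, 1.2, 1.9]
gripper_width: 0.0108
pos [554.1  40.4 187.3] lid deg 45.08 r 199.6 lat 1.1 F [1.  1.2 1.9] w 10.8 t 25.875
[ 1.6 -2.2 -2.5]
[ 0.5 -2.6 -2.2]
[ 0.5 -2.6 -2.3]
[ 0.5 -2.5 -2.3]
[ 0.5 -2.5 -2.4]
wrist 12147 lid angle 44.826186027508186 offset 0.046062237740722156
top 663 lid angle 44.4928974315736 offset 0.04670974820651674
```

```bash
python3 -m creep '[[[0,0,0,0,0],[0,0,0,0,0],[0,0,0,0,0]]]'; python3 ang.py; python3 arc.py 1; python3 - <<'E'
from h import *
c=imaging.calibration('wrist'); p,d=snap('wrist','w12.png')
print(monitor.observe()['joint_efforts'].round(1),abs(monitor.observe()['qvel']).max())
E
```

```text
time: 26.35
position: [0.554, 0.0405, 0.1874]
eef_rot: [-0.536, 0.56, -0.445, 0.449]
ft_force: [1.9, -0.4, -0.3]
gripper_width: 0.0108
wrist 12165 lid angle 44.86104894664729 offset 0.046057978719806165
top 646 lid angle 44.74158078065547 offset 0.046445265633877686
pos [554.   40.5 187.3] lid deg 45.12 r 199.6 lat 1.1 F [1.1 0.3 0.4] w 10.4 t 26.45
[ 1.6 -2.2 -2.5]
[ 0.5 -2.6 -2.2]
[ 0.5 -2.6 -2.3]
[ 0.5 -2.5 -2.3]
[ 0.5 -2.5 -2.4]
[ -0.1 -45.3 -27.   -0.4   0.3   0.1] 0.0009736795756219418
```

View pics/w12.png

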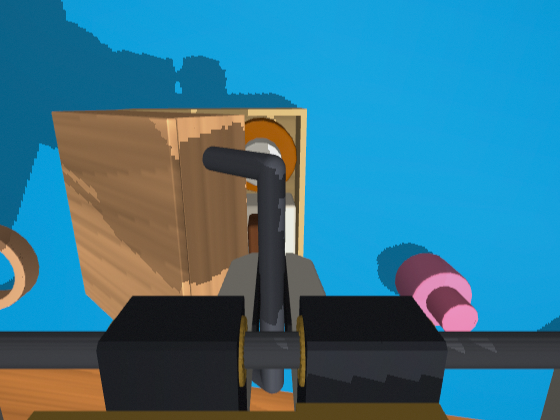

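Steady at 45°, with the rail in the grip and the jar (145,270) and stamp (225,275) standing in the front compartment.

```bash
python3 -c "
from h import *
print(workorder.job_done())"; python3 arc.py 1 | head -1
```

```text
the job is handed in; nothing more can be done
None
the job is handed in; nothing more can be done
```

The amber jar and the plaster stamp are in the front compartment, and the lid is held at 45° by its rail in the gripper. I handed the job in at about 26.5 s of the 72 s allowed.

- **Jar and stamp:** Each was lowered in small steps until it touched the floor, then released. The jar met the floor at about 24 N and the stamp at about 14 N on the wrist. After release, depth showed both level and at full depth. The last wrist picture shows both still standing under the lid.
- **Lid:** The arm position gives 45.1°. Plane fits to the lid in the wrist and top cameras give 44.9° and 44.7°. It did not move over several idle rows, with a 45 N grip setting and only about 1–2 N on the wrist.
- **Checks that disagreed:**
  - The top camera was about 3–4 mm off from the wrist camera, so I placed everything by the wrist camera.
  - The tool tilted by about 1–2° during the moves. The stamp therefore touched down about 1 mm early, but it measured flat once released.
- **Other things:** In the pictures the look-alikes and bystanders appear where they started. I did not re-measure their positions at the end.

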